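# Count out three levelling feet and make up the order tray

### The arm

A 6-joint arm with a two-finger parallel gripper is mounted at the origin on the work surface. World frame = base frame: x ahead of the robot, y to its left, z up, the work surface at z = 0. Lengths are in m, angles in rad, forces in N, time in s.
With the tool pointing down it reaches from about 0.35 to 0.975 m from the base axis. Payload 4.9 kg.
Tool frame: the origin (TCP) lies at the very end of the fingers, on their centre line; the grasp point (between the pads) lies 19 mm behind it; x points along the fingers, y is the direction in which the jaws open and shut, and the axes are right-handed (so a half turn about x gives the same grasp; the last joint's range is limited). The gripper opens to 85 mm and grips with 20 to 120 N. Pads are 22 mm wide; open, the fingers measure 114 mm over their backs; the gripper's body (76 mm by 85 mm) begins 54 mm behind the grasp point. The pads swing forward as they close: fully open they stand 13 mm farther back than shut.
Start: joints at [-1.248, 0.053, 1.613, -0, 1.476, -0.119], TCP at [0.267, -0.565, 0.231] pointing down, gripper open.
Joint ranges: [-3.01, 3.01], [-1.01, 2.22], [0.06, 2.58], [-1.02, 4.17], [0.09, 2.62], [-3.14, 3.14]. Speed limits (rad/s): [2.57, 2.57, 3.14, 3.14, 3.14, 3.14].

### API

Orientations are given as a unit quaternion [w, x, y, z].
In Python, from plant import manip gives the robot as it stands.
- The arm moves only by the tool play_rows, never from a script. Its argument "plan" is a list of rows, each a list of 5 numbers: the shift along the tool's x, y, z in mm, then the turn about the tool's x in rad, then the closure, from -1 (fully open) to 1 (shut). A call has 1 to 8 rows; each row is the pose to reach, as a shift and turn from the pose commanded when the call began, along the tool's axes at that moment; what a row does not reach only later rows make up. A row lasts 1/8 s, in which the tool goes at most 62.5 mm and 10.7 degrees, less where a joint would pass 70% of its speed; a pose out of reach is approached as far as the arm can. A call with a gripper value outside its range is refused whole. The fingers move at their own pace and stop on an object; the grip force is fixed at half the most. Time passes only in rows, so rows that repeat a pose let the fingers close. It gives the time, the measured TCP pose, the force and the opening at its end, in the units of the state.
- manip.state(): the state, without advancing time (a new reading comes with each control period).
- manip.grab_frame(name): name is "scene" or "side" or "wrist"; returns a dict with "img" (384x512x3 uint8, red, green, blue), "range_z" (384x512 float32, m along the optical axis (not along the pixel's ray), 0 where there is no reading), "fx", "fy", "cx", "cy" (pixels), "origin" and "rotation" of the camera in the world. Camera axes: x right, y up, looking along -z (the intrinsics and any distortion apply to the point x, -y, -z); pixel columns grow to the right and rows downward; lengths in m; the calibration is good to about 2 mm. The wrist camera is an equidistant fisheye: a pixel r from the principal point sees the ray r / f radians off the axis. A picture is of the moment at which its call begins.
- manip.job_done(): hands the job in, once; it reports no verdict.
The state is a dict: "time": time; "joint_pos": joint angles; "joint_vel": joint speeds; "joint_efforts": joint torques, N m; "tool_pos": TCP position; "tool_rot": TCP orientation; "contact_force": force on the tool from outside, world axes, zero at the start; "ft_torque": the same for the moment, N m; "gripper_width": opening from 0.0 (shut) to 1.0 (fully open).
Only numpy, scipy, OpenCV 4.12 (cv2) and the standard library are available. Lean on these libraries where they do the work, as an engineer would, in place of code of your own. Each camera call takes 0.05 s, during which the arm holds its last target. There are 200 camera calls.

### The job

Make up the customer's order: sweep exactly three of the levelling feet off the deck of the counting tray so that they lie flat in its trough, shut the trough's lid, and put all the other feet back into the blue stock bin. Then, keeping the lid shut, lift the trough by its handle to pour the three counted feet into the pan of the order tray and lower the trough level again. Also lay every bracket flat in a compartment of the order tray of its own, head in the wide end; leave the can and the roll where they stand.

Things in the scene. Friction and masses are not known exactly. Their poses are not given: they have to be found in the camera images.
- tray: Counting tray, fixed. Origin on the counter under the middle of its trough; x from trough to deck, y along the trough to its spout, z up. Aluminium deck, top 105 mm above the counter, x 43 to 221, y -120 to 120 mm, with a 10 mm high rim on three sides, none towards the trough. A fixed gate plate (y 101 to 106 mm, 101 mm high) closes the spout while the trough is level; a short ramp beyond it leads down to the pan
- trough_floor (a point): Middle of the inner floor of the polished steel trough, 89 mm above the counter when level (16 mm below the deck); axes as the tray's when level. Inside 74 mm wide (x), 198 mm long (y), just room for three feet in one row. Wall towards the deck 16 mm high (flush with it), the other long wall and the handle-end wall 46 mm
- trough (a joint): Tilt of the trough, rad: 0 level (rests so by its weight), at most 0.95. Lifting the handle raises it; above 0.35 its floor clears the gate, by 0.8 the feet have slid out over the gate. Let go, it sinks back by itself (damped hinge, under 8 N at the handle)
- trough_handle (a point): Middle of the lifting handle, a level round bar along the tray's x, 12 mm thick, 60 mm clear length, 39 mm clear of the trough's end wall, 137 mm above the counter when level. The hinge axis is parallel to it, 283 mm towards +y and 48 mm lower (134 mm from trough_floor, at its height)
- lid (a joint): Angle of the trough's flat lid, rad: 0 shut (level with the trough, 47 mm above its floor), at most 1.92, where it leans back open past upright. It falls shut when pushed forward past upright (under 2 N)
- lid_edge (a point): Middle of the lid's free edge. Lid 84 mm from hinge to edge, 200 mm long, 4 mm thick, its hinge runs along the tray's y on top of the trough wall away from the deck, 41 mm to the -x side of the trough's middle and 136 mm above the counter
- pan (a point): Middle of the floor (4 mm above the counter) of the pan of the white plastic order tray, fixed, under the spout; x, y nearly as the counting tray's, spout side is -y. The pan is inside 130 mm (x) by 160 mm (y), walls 40 mm high above the counter, 75 mm on the side away from the spout
- bin_in (a point): Middle of the inner floor (4 mm above the counter) of the blue stock bin, fixed: inside 152 mm (x) by 172 mm (y), walls 50 mm high above the counter
- slot0 (a point): Middle of the floor (4 mm above the counter) of keyed compartment 0 of the order tray, axes as the pan's: 50 mm (x) by 128 mm (y), walls 10 mm high; blocks narrow it to 32 mm from its -y end to 8 mm past its middle, so a bracket lies flat only with its wide head towards +y; the head's middle then lies 40 mm from here towards +y
- slot1 (a point): Middle of the floor (4 mm above the counter) of keyed compartment 1 of the order tray, axes as the pan's: 50 mm (x) by 128 mm (y), walls 10 mm high; blocks narrow it to 32 mm from its -y end to 8 mm past its middle, so a bracket lies flat only with its wide head towards +y; the head's middle then lies 40 mm from here towards +y
- foot1_c (a point): Levelling foot (all alike): rubber disc 60 mm across and 14 mm thick with a steel boss 24 mm across and 26 mm tall on top, 40 mm high in all, about 90 g. Point: on its axis, 20 mm above its underside; z along the boss. Absent in some starts
- foot2_c (a point): Levelling foot (all alike): rubber disc 60 mm across and 14 mm thick with a steel boss 24 mm across and 26 mm tall on top, 40 mm high in all, about 90 g. Point: on its axis, 20 mm above its underside; z along the boss. Absent in some starts
- foot3_c (a point): Levelling foot (all alike): rubber disc 60 mm across and 14 mm thick with a steel boss 24 mm across and 26 mm tall on top, 40 mm high in all, about 90 g. Point: on its axis, 20 mm above its underside; z along the boss. Absent in some starts
- foot4_c (a point): Levelling foot (all alike): rubber disc 60 mm across and 14 mm thick with a steel boss 24 mm across and 26 mm tall on top, 40 mm high in all, about 90 g. Point: on its axis, 20 mm above its underside; z along the boss. Absent in some starts
- foot5_c (a point): Levelling foot (all alike): rubber disc 60 mm across and 14 mm thick with a steel boss 24 mm across and 26 mm tall on top, 40 mm high in all, about 90 g. Point: on its axis, 20 mm above its underside; z along the boss. Absent in some starts
- foot6_c (a point): Levelling foot (all alike): rubber disc 60 mm across and 14 mm thick with a steel boss 24 mm across and 26 mm tall on top, 40 mm high in all, about 90 g. Point: on its axis, 20 mm above its underside; z along the boss. Absent in some starts
- bracket1_c (a point): Flat steel bracket (both alike), 120 mm long, plate 6 mm thick: head 40 mm long and 42 mm wide, shank 80 mm long and 24 mm wide; on its middle stands a lug 30 mm long (along x), 10 mm thick, 30 mm tall (36 mm high in all), about 150 g. Point: middle of the bracket, 18 mm above its underside; x points to the head, z up. Absent in some starts
- bracket1_head (a point): Middle of that bracket's head, 40 mm from the bracket's middle, 3 mm above its underside
- bracket2_c (a point): Flat steel bracket (both alike), 120 mm long, plate 6 mm thick: head 40 mm long and 42 mm wide, shank 80 mm long and 24 mm wide; on its middle stands a lug 30 mm long (along x), 10 mm thick, 30 mm tall (36 mm high in all), about 150 g. Point: middle of the bracket, 18 mm above its underside; x points to the head, z up. Absent in some starts
- bracket2_head (a point): Middle of that bracket's head, 40 mm from the bracket's middle, 3 mm above its underside
- can: Grey can, 70 mm across, 100 mm high; a bystander. Origin: centre of its underside
- taperoll: Yellow roll 80 mm across, 45 mm high; a bystander. Origin: centre of its underside

How it is judged:
By the outcome, as a careful person would: the job done as asked, in the order asked, and still so for the second after the job is handed in, with the robot touching nothing.
Of foot1, foot2, foot3, foot4, foot5, foot6 only 4 to 6 are there at a start; the rules pass over those that are not, and their reading is None.
Of bracket1, bracket2 only 1 to 2 are there at a start; the rules pass over those that are not, and their reading is None.
At some moment in a run one of bracket1, bracket2 may be knocked a few centimetres aside while the robot is not near it.
Once in a run the grip may slacken for a moment while it holds something.
It also fails if it takes over 208 s, if anything falls off the work surface, if the arm or the gripper's body presses on something with over 40 N, if the wrist force passes 120 N, or if a joint passes its speed limit or range.

## Working session

There is one attempt and no reset: what is moved stays moved. The work goes in short steps, Python scripts to look and compute and a tool call to move; the robot and the scene stay as the last step left them, time stands still between calls to the robot, and variables do not carry over. Pictures are saved under pics/ and viewed, about 12 in all and at most 16, crops included, and the job is handed in when it is done.

Besides the shell and the picture viewer there is one more tool, called after "Request:" as name(argument=value, ...) on one line, values as JSON. play_rows: Moves the arm, as the interface text tells. Its arguments: {"type":"object","properties":{"plan":{"type":"array"}},"required":["plan"]}

```bash
ls; mkdir -p pics
cat > h.py <<'E'
import numpy as np, cv2
from plant import manip
from scipy.spatial.transform import Rotation as R
def grab(n,save=None):
    f=manip.grab_frame(n)
    if save: cv2.imwrite('pics/'+save,f['img'][:,:,::-1])
    return f
def cloud(f):
    h,w=f['range_z'].shape; u,v=np.meshgrid(np.arange(w),np.arange(h)); z=f['range_z'].astype(float)
    p=np.stack([(u-f['cx'])/f['fx']*z,-(v-f['cy'])/f['fy']*z,-z],-1)
    P=p@np.array(f['rotation']).reshape(3,3).T+np.array(f['origin']); P[z<=0]=np.nan
    return P
def rot():
    q=manip.state()['tool_rot']; return R.from_quat([q[1],q[2],q[3],q[0]]).as_matrix()
E
python3 - <<'E'
from h import *
s=manip.state(); print(s); print(rot().round(3))
for n in('scene','side','wrist'):
    f=grab(n,n+'0.png'); print(n,{k:np.array(f[k]).round(3).tolist() for k in f if k not in('img','range_z')}, [k for k in f])
    np.savez('pics/'+n+'0.npz',**{k:f[k] for k in f})
a=cv2.imread('pics/scene0.png');b=cv2.imread('pics/side0.png')
E
```

```text
pics
{'time': 0.0, 'joint_pos': array([-1.24798576e+00,  5.33474068e-02,  1.61429863e+00, -4.27133525e-06,
        1.47596987e+00, -1.19004113e-01]), 'joint_vel': array([ 2.80617909e-04, -7.88497186e-04, -1.22780402e-04,  1.24355050e-03,
       -1.95952712e-03, -3.96147499e-05]), 'joint_efforts': array([-6.50283819e-04, -3.93683982e+01, -3.70179498e+01, -1.23298000e-04,
        7.15169474e-03, -7.48839966e-06]), 'tool_pos': array([ 0.26703779, -0.56439814,  0.2300661 ]), 'tool_rot': array([-0.1542263 , -0.68984876, -0.15564923,  0.68999729]), 'contact_force': array([-0.38402199, -0.85552483, -0.17136943]), 'ft_torque': array([-0.02188584, -0.00235783,  0.05093484]), 'gripper_width': 1.0000392536129914}
[[-0.001  0.428 -0.904]
 [ 0.002 -0.904 -0.428]
 [-1.    -0.002 -0.   ]]
scene {'fx': 404.5, 'fy': 404.5, 'cx': 255.361, 'cy': 191.241, 'origin': [1.263, -0.48, 0.849], 'rotation': [0.804, 0.372, 0.185, 0.425]} ['img', 'range_z', 'fx', 'fy', 'cx', 'cy', 'origin', 'rotation']
side {'fx': 386.215, 'fy': 386.215, 'cx': 247.929, 'cy': 188.171, 'origin': [0.21, 0.951, 0.67], 'rotation': [-0.154, -0.081, 0.487, 0.856]} ['img', 'range_z', 'fx', 'fy', 'cx', 'cy', 'origin', 'rotation']
wrist {'fx': 297.319, 'fy': 297.319, 'cx': 253.928, 'cy': 194.79, 'origin': [0.335, -0.533, 0.373], 'rotation': [0.836, -0.124, 0.079, -0.529]} ['img', 'range_z', 'fx', 'fy', 'cx', 'cy', 'origin', 'rotation']
```

Run:
```python
s=open('h.py').read()
s=s.replace("np.array(f['rotation']).reshape(3,3).T","Q(f['rotation']).T").replace("def cloud","def Q(q): return R.from_quat([q[1],q[2],q[3],q[0]]).as_matrix()\ndef cloud")
s=s.replace("    return R.from_quat","    return R.from_quat")
open('h.py','w').write(s)
```

```text
(no output)
```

View pics/scene0.png

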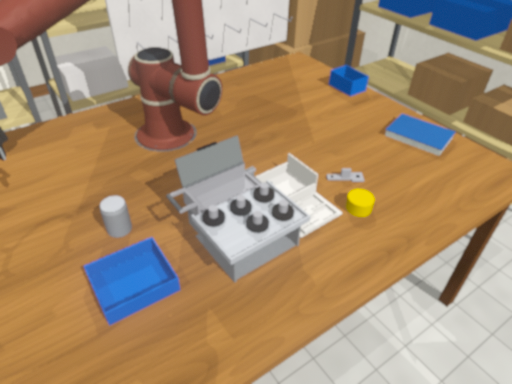

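View pics/side0.png

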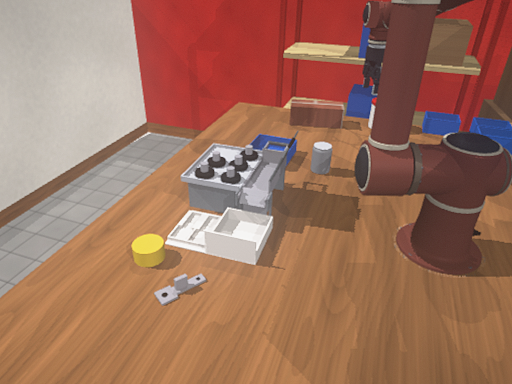

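```bash
cat >> h.py <<'E'
def ortho(fs,x0,x1,y0,y1,res,zmax=.4):
    """top view: rows along -x (x up), cols along -y (y left)"""
    H=int((x1-x0)/res);W=int((y1-y0)/res); im=np.zeros((H,W,3),np.uint8); zm=np.full((H,W),-1.)
    for f in fs:
        P=cloud(f).reshape(-1,3);C=np.array(f['img']).reshape(-1,3)
        ok=np.isfinite(P[:,0])&(P[:,2]<zmax)&(P[:,2]>-.05)&(P[:,0]>x0)&(P[:,0]<x1)&(P[:,1]>y0)&(P[:,1]<y1)
        P=P[ok];C=C[ok];o=np.argsort(P[:,2]);P=P[o];C=C[o]
        i=((x1-P[:,0])/res).astype(int).clip(0,H-1);j=((y1-P[:,1])/res).astype(int).clip(0,W-1)
        for di in(0,1):
            for dj in (0,1):
                a=(i+di).clip(0,H-1);b=(j+dj).clip(0,W-1)
                m=P[:,2]>zm[a,b]-.003
                im[a[m],b[m]]=C[m]; zm[a[m],b[m]]=P[m,2]
    return im,zm
E
python3 - <<'E'
from h import *
fs=[dict(np.load(f'pics/{n}0.npz')) for n in('scene','side')]
im,zm=ortho(fs,.2,.95,-.6,.45,.0014)
cv2.imwrite('pics/o0.png',im[:,:,::-1]); print(im.shape)
P=cloud(fs[0]); Ps=cloud(fs[1])
for n,(u,v) in dict(bossL=(213,210),table=(300,120),deck=(240,235),bin=(132,278),can=(113,202),lid=(215,165),br=(355,177),roll=(361,196)).items(): print(n,P[v,u].round(4))
E
```

```text
(535, 750, 3)
bossL [ 0.6009 -0.1337  0.1426]
table [ 0.2022  0.4983 -0.0034]
deck [ 0.6816 -0.1053  0.1055]
bin [ 0.5735 -0.3631  0.004 ]
can [ 0.3836 -0.3225  0.1005]
lid [ 0.4626 -0.0453  0.1604]
br [0.5972 0.4086 0.0054]
roll [0.7036 0.3163 0.0444]
```

View pics/o0.png

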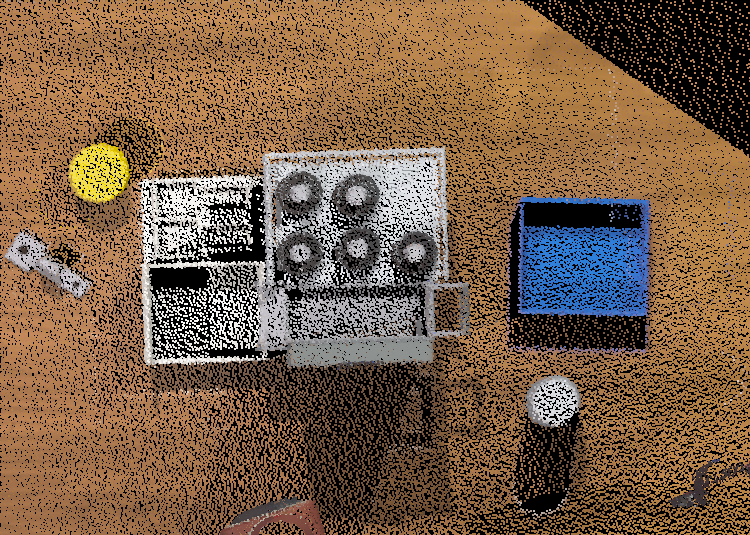

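```bash
cat > m.py <<'E'
from h import *
import sys
fs={n:dict(np.load(f'pics/{n}0.npz')) for n in('scene','side')}
def rect(P): 
    (c,s,a)=cv2.minAreaRect((P[:,:2]*1000).astype(np.float32)); return np.round(c,1),np.round(s,1),round(a,2)
for n,f in fs.items():
    P=cloud(f).reshape(-1,3); C=cv2.cvtColor(f['img'],cv2.COLOR_RGB2HSV).reshape(-1,3).astype(int); X,Y,Z=P.T
    blue=(C[:,0]>100)&(C[:,0]<125)&(C[:,1]>130)
    print(n,'bin',rect(P[blue&(Z>.046)&(Z<.056)&(X>.4)&(X<.8)&(Y<-.2)&(Y>-.6)]))
    m=(Z>.1125)&(Z<.12)&(X>.52)&(X<.85)&(Y>-.2)&(Y<.12); print(' rim',m.sum(),rect(P[m]))
    m=(Z>.099)&(Z<.12)&(X>.56)&(X<.85)&(Y>-.2)&(Y<.12); print(' deck',m.sum(),rect(P[m]))
    m=(Z>.036)&(Z<.044)&(C[:,1]<40)&(X>.4)&(X<.62)&(Y>.05)&(Y<.3); print(' pan',m.sum(),rect(P[m]))
    m=(Z>.066)&(Z<.079)&(C[:,1]<40)&(X>.4)&(X<.65)&(Y>.15)&(Y<.3); print(' panhi',m.sum(),rect(P[m]))
    m=(Z>.006)&(Z<.014)&(C[:,1]<40)&(X>.53)&(X<.75)&(Y>.05)&(Y<.3); print(' slots',m.sum(),rect(P[m]))
    m=(Z>.138)&(Z<.15)&(X>.55)&(X<.8)&(Y>-.2)&(Y<.12)
    L=np.zeros((400,400),np.uint8); L[((X[m]-.5)*1000).astype(int),((Y[m]+.2)*1000).astype(int)]=255
    k,_,st,ct=cv2.connectedComponentsWithStats(cv2.dilate(L,np.ones((7,7))))
    for i in range(1,k):
        if st[i,4]>100: print('  boss',(ct[i][1]+500).round(1),(ct[i][0]-200).round(1),st[i,2]-6,st[i,3]-6)
    m=(Z>.003)&(Z<.012)&(C[:,1]<50)&(Y>.3)&(Y<.46)&(X>.5)&(X<.68); print(' brplate',m.sum(),rect(P[m]))
    m=(Z>.02)&(Z<.045)&(C[:,1]<70)&(Y>.3)&(Y<.46)&(X>.5)&(X<.65); print(' lug',m.sum(),rect(P[m]))
    m=(Z>.13)&(Z<.145)&(Y<-.14)&(Y>-.24)&(X>.44)&(X<.6); print(' handle',m.sum(),rect(P[m]))
    m=(Z>.15)&(Z<.23)&(Y<.1)&(Y>-.15)&(X>.4)&(X<.52); Q_=P[m]; print(' lid', Q_.min(0).round(3),Q_.max(0).round(3))
    m=(Z>.07)&(Z<.1)&(Y<.06)&(Y>-.12)&(X>.45)&(X<.58); print(' troughfloor',m.sum(),np.median(P[m],0).round(3) if m.sum() else '')
    m=(C[:,0]>20)&(C[:,0]<35)&(C[:,1]>150)&(Z>.035)&(Z<.05)&(Y>.2)&(Y<.45); print(' roll',rect(P[m]))
    m=(Z>.095)&(Z<.105)&(Y<-.27)&(Y>-.4)&(X<.45)&(X>.3); print(' can',rect(P[m]))
    m=(abs(Z)<.03)&(X>.3)&(X<.8)&(Y>.45)&(Y<.55); print(' table',np.median(Z[m]).round(4))
E
python3 m.py
```

```text
scene bin (array([ 590.6, -366.3]), array([177.7, 162.8]), 88.6)
 rim 1406 (array([629., -49.]), array([223.1, 252.4]), 1.5)
 deck 4373 (array([649.2, -48.3]), array([184.2, 252.8]), 1.56)
 pan 156 (array([512.6, 178.7]), array([143.8, 133.3]), 3.34)
 panhi 95 (array([511.6, 243.3]), array([  9.7, 132.4]), 89.98)
 slots 414 (array([623.6, 149.2]), array([170.5, 213.3]), 7.67)
  boss 551.3 -181.1 34 4
  boss 595.8 -131.7 25 25
  boss 596.4 28.1 23 24
  boss 601.9 -52.7 24 25
  boss 675.6 -50.1 24 26
  boss 679.5 28.5 28 23
 brplate 194 (array([579.7, 380.8]), array([120.5,  44.3]), 59.45)
 lug 48 (array([578.3, 380.7]), array([31.4, 13.1]), 52.91)
 handle 307 (array([ 531.9, -174.5]), array([ 66.8, 132.6]), 89.96)
 lid [ 0.432 -0.15   0.15 ] [0.472 0.048 0.221]
 troughfloor 988 [ 0.499 -0.033  0.089]
 roll (array([708.7, 309.7]), array([78.4, 80.1]), 40.0)
 can (array([ 387.5, -326.8]), array([61.5, 64.1]), 51.31)
 table -0.0002
side bin (array([ 589. , -398.5]), array([110.3, 158.9]), 88.6)
 rim 786 (array([630.6, -47.3]), array([221.5, 256.1]), 0.74)
 deck 2007 (array([651.3, -45.9]), array([182.7, 258.2]), 0.18)
 pan 411 (array([529.7, 150.8]), array([170. , 199.6]), 2.32)
 panhi 195 (array([510.4, 245.6]), array([136.3,   8. ]), 1.86)
 slots 600 (array([623.4, 154.7]), array([186.2, 197.8]), 1.36)
  boss 551.6 -192.3 8 5
  boss 551.7 -174.5 9 4
  boss 595.1 31.8 26 23
  boss 596.3 -126.9 26 23
  boss 602.8 -47.7 23 23
  boss 676.4 -46.6 25 24
  boss 679.4 32.8 19 23
 brplate 468 (array([576.4, 384.1]), array([119.8,  44.2]), 55.59)
 lug 107 (array([576.7, 384.7]), array([30.4, 13.3]), 57.39)
 handle 138 (array([ 519.6, -174.2]), array([75.1, 58.2]), 1.1)
 lid [ 0.434 -0.149  0.151] [0.464 0.049 0.219]
 troughfloor 634 [ 0.521 -0.018  0.089]
 roll (array([707.7, 311.9]), array([76.2, 82.7]), 35.16)
 can (array([ 386.7, -322.2]), array([61. , 61.9]), 2.79)
 table -0.0005
```

```bash
cat > m2.py <<'E'
from h import *
fs={n:dict(np.load(f'pics/{n}0.npz')) for n in('scene','side')}
def edge(P,ax,lo,hi,fn,step=.01):
    o=1-ax; b=np.arange(lo,hi,step); pts=[]
    for a in b:
        m=(P[:,o]>=a)&(P[:,o]<a+step)
        if m.sum()>2: pts.append((a+step/2,fn(P[m,ax])))
    pts=np.array(pts)
    if len(pts)<3: return None
    vx,vy,x0,y0=cv2.fitLine(pts.astype(np.float32),cv2.DIST_HUBER,0,.001,.001).ravel(); return 'angle %.2f val@mid %.1f'%(np.degrees(np.arctan2(vy,vx)),1000*(y0+vy/vx*((lo+hi)/2-x0)))
for n,f in fs.items():
    P=cloud(f).reshape(-1,3); X,Y,Z=P.T; C=cv2.cvtColor(f['img'],cv2.COLOR_RGB2HSV).reshape(-1,3)
    m=(Z>.109)&(Z<.12); d=P[m&(X>.70)&(X<.78)]; print(n,'far rim x(y=-47)',edge(d,0,-.15,.056,np.median))
    d=P[m&(X>.58)&(X<.73)&(Y>.065)&(Y<.1)]; print(' +y rim',edge(d,1,.58,.72,np.median))
    d=P[m&(X>.58)&(X<.73)&(Y<-.16)&(Y>-.19)]; print(' -y rim',edge(d,1,.58,.72,np.median))
    d=P[(Z>.195)&(Z<.23)&(X<.49)&(X>.4)&(Y>-.16)&(Y<.06)]; 
    print(' lidedge: top z',np.percentile(d[:,2],98).round(4),edge(d[d[:,2]>.208],0,-.14,.04,np.median),'y',d[:,1].min().round(4),d[:,1].max().round(4))
    d=P[(Z>.125)&(Z<.15)&(Y<-.18)&(Y>-.23)&(X<.56)&(X>.46)]; print(' bar',edge(d,1,.49,.54,np.median),'x',d[:,0].min().round(4),d[:,0].max().round(4))
    w=C[:,1]<45
    d=P[w&(Z>.068)&(Z<.085)&(X>.42)&(X<.62)&(Y>.2)&(Y<.3)]; print(' panhi',edge(d,1,.46,.56,np.median),'x',np.percentile(d[:,0],[1,99]).round(4))
    d=P[w&(Z>.034)&(Z<.046)&(X>.40)&(X<.48)&(Y>.09)&(Y<.25)]; print(' pan -x wall',edge(d,0,.1,.22,np.median))
    d=P[w&(Z>.034)&(Z<.046)&(X>.55)&(X<.61)&(Y>.09)&(Y<.25)]; print(' pan +x wall',edge(d,0,.1,.22,np.median))
im,zm=ortho([fs['side'],fs['scene']],.42,.74,.03,.27,.001)
im=cv2.resize(im,None,fx=2.4,fy=1.8);
E
sed -i '$d' m2.py
python3 m2.py
python3 - <<'E'
import cv2,numpy as np
a=cv2.imread('pics/side0.png')[195:275,150:290]; b=cv2.imread('pics/scene0.png')[150:250,240:350]
cv2.imwrite('pics/c0.png',np.vstack([cv2.resize(a,(560,320),interpolation=2),cv2.resize(b[10:],(560,270),interpolation=2)]))
E
```

```text
scene far rim x(y=-47) angle -2.19 val@mid 735.9
 +y rim angle 1.96 val@mid 72.6
 -y rim angle 1.49 val@mid -171.9
 lidedge: top z 0.2186 angle -2.16 val@mid 442.7 y -0.1556 0.0476
 bar angle 3.14 val@mid -202.5 x 0.48 0.5547
 panhi angle 1.74 val@mid 242.8 x [0.4447 0.5776]
 pan -x wall angle -1.78 val@mid 446.4
 pan +x wall angle -2.21 val@mid 580.5
side far rim x(y=-47) angle -2.05 val@mid 735.7
 +y rim angle 1.14 val@mid 76.8
 -y rim angle 0.28 val@mid -167.5
 lidedge: top z 0.2185 angle -1.19 val@mid 440.5 y -0.1494 0.0485
 bar angle 0.50 val@mid -195.2 x 0.4847 0.5541
 panhi angle 1.88 val@mid 246.3 x [0.4431 0.5777]
 pan -x wall angle -1.96 val@mid 446.1
 pan +x wall angle -1.26 val@mid 580.5
```

View pics/c0.png

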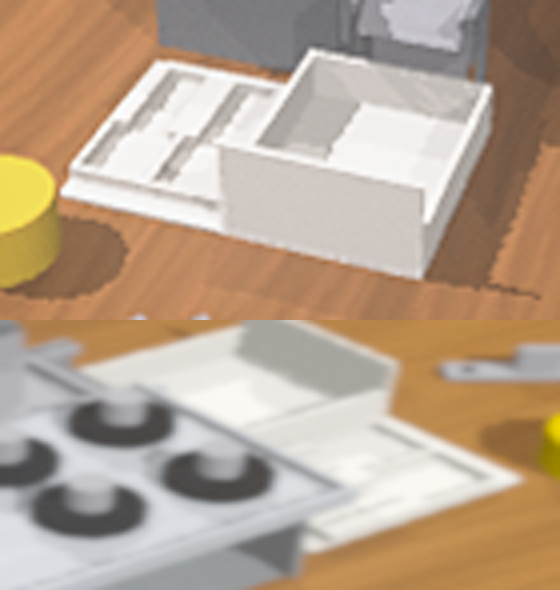

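```bash
cat >> h.py <<'E'
O=np.array([.5127,-.051]);YAW=.028
def tw(xt,yt): c,s=np.cos(YAW),np.sin(YAW); return O+[xt*c-yt*s,xt*s+yt*c]
def go(x,y,z,ya=YAW):
    """delta rows to world xyz, jaw so that tool y = -(axis y of yaw ya)"""
    s=manip.state();Rm=rot(); d=Rm.T@(np.array([x,y,z])-s['tool_pos'])*1000
    T=np.array([[0,0,-1],[np.sin(ya),-np.cos(ya),0],[-np.cos(ya),-np.sin(ya),0]]).T
    rv=R.from_matrix(Rm.T@T).as_rotvec()
    print('d',d.round(1),'rot',rv.round(3),'t',round(s['time'],2),'pos',s['tool_pos'].round(4),'F',s['contact_force'].round(1),'w',round(s['gripper_width'],3))
def st():
    s=manip.state();d=s['tool_pos'][:2]-O;c,n=np.cos(YAW),np.sin(YAW)
    print('t',round(s['time'],2),'tray xy',((d@[c,n])*1e3).round(1),((d@[-n,c])*1e3).round(1),'z',(s['tool_pos'][2]*1e3).round(1),'w',round(s['gripper_width'],3),'F',s['contact_force'].round(1),'j',s['joint_pos'].round(2))
E
python3 -c "
from h import *
go(.596,-.1293,.23); print(tw(81.1e-3,-80.6e-3))"
```

```text
d [   0.8 -252.8 -483.4] rot [0.414 0.    0.002] t 0.15 pos [ 0.2671 -0.5645  0.2303] F [0.4 0.1 0.3] w 0.998
[ 0.59602472 -0.1292979 ]
```

Request:
play_rows(plan=[[0, -253, -483, 0.414, -1], [0, -253, -483, 0.414, -1], [0, -253, -483, 0.414, -1], [0, -253, -483, 0.414, -1], [0, -253, -483, 0.414, -1], [0, -253, -483, 0.414, -1], [0, -253, -483, 0.414, -1], [0, -253, -483, 0.414, -1]])

```text
time: 1.15
tool_pos: [0.5682, -0.1654, 0.2311]
tool_rot: [-0.01, -0.707, -0.01, 0.707]
contact_force: [0.6, -0.9, -0.3]
gripper_width: 0.999
```

```bash
python3 -c "
from h import *
st();go(.596,-.1293,.23)"
```

```text
t 1.15 tray xy 52.2 -115.9 z 231.1 w 0.999 F [ 0.6 -0.9 -0.3] j [-0.41 -0.03  1.69 -0.    1.47  1.13]
d [  1.1 -35.4 -28.8] rot [-0.  0. -0.] t 1.15 pos [ 0.5682 -0.1654  0.2311] F [ 0.6 -0.9 -0.3] w 0.999
```

Request:
play_rows(plan=[[0, 0, 0, 0, -1], [0, 0, 0, 0, -1]])

```text
time: 1.4
tool_pos: [0.5671, -0.1672, 0.2309]
tool_rot: [-0.01, -0.707, -0.01, 0.707]
contact_force: [-0.4, -0.3, -0.3]
gripper_width: 0.997
```

```bash
python3 -c "
from h import *
st();go(.596,-.1293,.23)
f=grab('wrist','w1.png')"
```

```text
t 1.4 tray xy 51.1 -117.7 z 230.9 w 0.997 F [-0.4 -0.3 -0.3] j [-0.41 -0.03  1.69 -0.    1.48  1.13]
d [  0.8 -37.1 -30. ] rot [ 0.     0.001 -0.   ] t 1.4 pos [ 0.5671 -0.1672  0.2309] F [-0.4 -0.3 -0.3] w 0.997
```

View pics/w1.png

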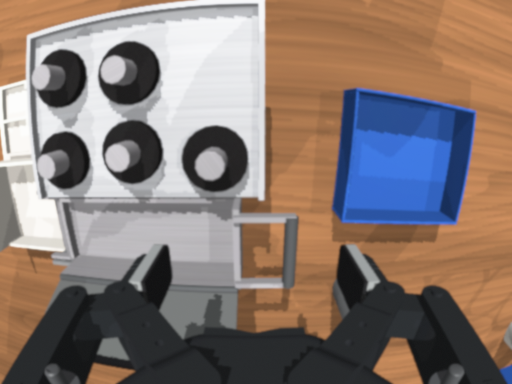

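Request:
play_rows(plan=[[0, -37, -30, 0, -1], [0, -37, -30, 0, -1], [50, -37, -30, 0, -1], [85, -37, -30, 0, -1], [100, -37, -30, 0, -1], [108, -37, -30, 0, -1], [109, -37, -30, 0, -1], [109, -37, -30, 0, -1]])

```text
time: 2.45
tool_pos: [0.5972, -0.13, 0.124]
tool_rot: [0.01, 0.708, 0.009, -0.706]
contact_force: [-0.4, 0.4, -0.4]
gripper_width: 1.002
```

Request:
play_rows(plan=[[0, 0, 0, 0, 1], [0, 0, 0, 0, 1], [0, 0, 0, 0, 1], [0, 0, 0, 0, 1], [0, 0, 0, 0, 1], [0, 0, 0, 0, 1], [0, 0, 0, 0, 1], [0, 0, 0, 0, 1]])

```text
time: 3.45
tool_pos: [0.5966, -0.1296, 0.1228]
tool_rot: [0.01, 0.707, 0.01, -0.707]
contact_force: [-0.0, 0.8, 3.2]
gripper_width: 0.256
```

```bash
python3 -c "
from h import *
st()"
```

```text
t 3.45 tray xy 81.7 -80.9 z 122.8 w 0.256 F [-0.   0.8  3.2] j [-0.34  0.11  1.74  0.    1.29  1.21]
```

Request:
play_rows(plan=[[-8, 0, 0, 0, 1], [-8, 0, 0, 0, 1], [-8, -9, 40, 0, 1], [-8, -19, 82, 0, 1], [-8, -19, 82, 0, 1], [-2, -19, 82, 0, 1], [6, -19, 82, 0, 1], [6, -19, 82, 0, 1]])

```text
time: 4.45
tool_pos: [0.5137, -0.1128, 0.1151]
tool_rot: [-0.01, -0.706, -0.01, 0.708]
contact_force: [-1.3, -0.4, -1.4]
gripper_width: 0.257
```

```bash
python3 -c "
from h import *
st()"
```

```text
t 4.45 tray xy -0.7 -61.8 z 115.1 w 0.257 F [-1.3 -0.4 -1.4] j [-0.36 -0.08  1.95  0.    1.28  1.19]
```

Request:
play_rows(plan=[[5, 0, -1, 0, 1], [10, 0, -1, 0, 1], [10, 0, -1, 0, 1], [10, 0, -1, 0, 0.2], [10, 0, -1, 0, 0.2], [10, 0, -1, 0, 0.2], [10, 0, -1, 0, 0.2], [10, 0, -1, 0, 0.2]])

```text
time: 5.45
tool_pos: [0.5147, -0.1127, 0.1062]
tool_rot: [-0.01, -0.707, -0.01, 0.707]
contact_force: [-0.4, -0.4, -0.1]
gripper_width: 0.4
```

```bash
python3 -c "
from h import *
st()"
```

```text
t 5.45 tray xy 0.3 -61.8 z 106.2 w 0.4 F [-0.4 -0.4 -0.1] j [-0.36 -0.07  1.95 -0.    1.26  1.19]
```

Request:
play_rows(plan=[[-50, 0, 0, 0, 0.2], [-64, 0, 0, 0, -0.5], [-64, -40, -60, 0, -1], [-64, -60, -89, 0, -1], [-64, -60, -89, 0, -1], [-35, -60, -89, 0, -1], [-17, -60, -89, 0, -1], [-17, -60, -89, 0, -1]])

```text
time: 6.45
tool_pos: [0.6, -0.0504, 0.1207]
tool_rot: [-0.009, -0.705, -0.01, 0.709]
contact_force: [-0.7, -0.3, 0.5]
gripper_width: 1.0
```

Request:
play_rows(plan=[[0, 0, 0, 0, 1], [0, 0, 0, 0, 1], [0, 0, 0, 0, 1], [0, 0, 0, 0, 1], [0, 0, 0, 0, 1], [0, 0, 0, 0, 1], [0, 0, 0, 0, 1]])

```text
time: 7.32
tool_pos: [0.6028, -0.0504, 0.1244]
tool_rot: [0.01, 0.708, 0.01, -0.706]
contact_force: [-0.4, 0.3, 5.9]
gripper_width: 0.254
```

```bash
python3 -c "
from h import *
st()
f=grab('wrist','w2.png')"
```

```text
t 7.33 tray xy 90.0 -2.0 z 124.4 w 0.254 F [-0.4  0.3  5.9] j [-0.21  0.09  1.76  0.    1.29  1.34]
```

View pics/w2.png

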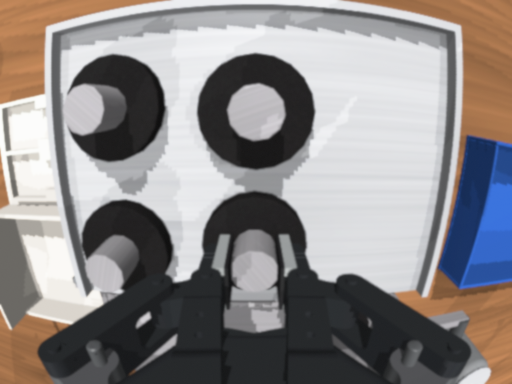

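Request:
play_rows(plan=[[-8, 0, 0, 0, 1], [-8, 0, 0, 0, 1], [-8, -2, 45, 0, 1], [-8, -2, 90, 0, 1], [-8, -2, 90, 0, 1], [-8, -2, 90, 0, 1], [2, -2, 90, 0, 1], [2, -2, 90, 0, 1]])

```text
time: 8.38
tool_pos: [0.5119, -0.0506, 0.1198]
tool_rot: [-0.01, -0.706, -0.01, 0.708]
contact_force: [0.3, 0.3, -1.0]
gripper_width: 0.257
```

Request:
play_rows(plan=[[7, 0, 0, 0, 1], [14, 0, 0, 0, 1], [14, 0, 0, 0, 1], [14, 0, 0, 0, 0.2], [14, 0, 0, 0, 0.2], [14, 0, 0, 0, 0.2], [14, 0, 0, 0, 0.2], [14, 0, 0, 0, 0.2]])

```text
time: 9.38
tool_pos: [0.512, -0.0508, 0.1072]
tool_rot: [-0.01, -0.707, -0.01, 0.707]
contact_force: [0.8, -1.0, 0.6]
gripper_width: 0.399
```

```bash
python3 -c "
from h import *
st()"
```

```text
t 9.38 tray xy -0.7 0.2 z 107.2 w 0.399 F [ 0.8 -1.   0.6] j [-0.24 -0.1   1.98 -0.    1.26  1.3 ]
```

Request:
play_rows(plan=[[-50, 0, 0, 0, 0.2], [-64, 0, 0, 0, -0.5], [-64, -45, -45, 0, -1], [-64, -78, -86, 0, -1], [-64, -78, -86, 0, -1], [-35, -78, -86, 0, -1], [-17, -78, -86, 0, -1], [-17, -78, -86, 0, -1]])

```text
time: 10.38
tool_pos: [0.5938, 0.0292, 0.1218]
tool_rot: [-0.009, -0.705, -0.01, 0.709]
contact_force: [0.5, -0.4, -0.2]
gripper_width: 0.999
```

Request:
play_rows(plan=[[0, 0, 0, 0, 1], [0, 0, 0, 0, 1], [0, 0, 0, 0, 1], [0, 0, 0, 0, 1], [0, 0, 0, 0, 1], [0, 0, 0, 0, 1], [0, 0, 0, 0, 1]])

```text
time: 11.25
tool_pos: [0.5966, 0.0295, 0.1254]
tool_rot: [0.01, 0.708, 0.01, -0.706]
contact_force: [0.4, -0.8, 5.4]
gripper_width: 0.255
```

```bash
python3 -c "
from h import *
st()"
```

```text
t 11.25 tray xy 86.1 78.1 z 125.4 w 0.255 F [ 0.4 -0.8  5.4] j [-0.08  0.07  1.77 -0.    1.29  1.47]
```

Request:
play_rows(plan=[[-8, 0, 0, 0, 1], [-8, 0, 0, 0, 1], [-8, 8, 43, 0, 1], [-8, 16, 86, 0, 1], [-8, 16, 86, 0, 1], [-8, 16, 86, 0, 1], [2, 16, 86, 0, 1], [2, 16, 86, 0, 1]])

```text
time: 12.25
tool_pos: [0.5102, 0.0114, 0.1208]
tool_rot: [-0.01, -0.706, -0.01, 0.708]
contact_force: [-0.4, 0.2, -1.0]
gripper_width: 0.252
```

Request:
play_rows(plan=[[7, 0, 0, 0, 1], [14, 0, 0, 0, 1], [14, 0, 0, 0, 1], [14, 0, 0, 0, 0.2], [14, 0, 0, 0, 0.2], [14, 0, 0, 0, 0.2], [14, 0, 0, 0, 0.2], [14, 0, 0, 0, 0.2]])

```text
time: 13.25
tool_pos: [0.5103, 0.0112, 0.1082]
tool_rot: [-0.01, -0.707, -0.01, 0.707]
contact_force: [0.2, -0.7, -0.7]
gripper_width: 0.403
```

Request:
play_rows(plan=[[-50, 0, 0, 0, 0.2], [-110, 0, 0, 0, 0.2], [-150, 0, 0, 0, 0.2], [-150, 0, 0, 0, 0.2]])

```text
time: 13.75
tool_pos: [0.5125, 0.0109, 0.2634]
tool_rot: [0.01, 0.71, 0.009, -0.704]
contact_force: [-0.2, 0.8, -0.3]
gripper_width: 0.4
```

```bash
python3 -c "
from h import *
st()
f=grab('wrist','w3.png');g=grab('side'); s=grab('scene')
a=g['img'][130:270,130:310]; b=s['img'][130:290,160:340]
cv2.imwrite('pics/c3.png',np.hstack([cv2.resize(f['img'],(400,300)),cv2.resize(b,(380,300))])[:,:,::-1])"
```

```text
t 13.75 tray xy 1.6 61.9 z 263.4 w 0.4 F [-0.2  0.8 -0.3] j [-0.12 -0.24  1.84  0.    1.54  1.42]
```

View pics/c3.png

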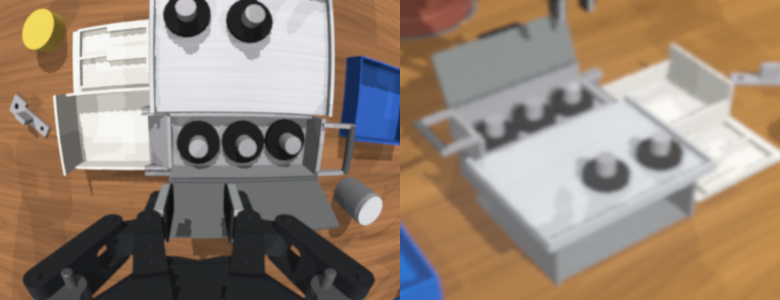

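Request:
play_rows(plan=[[0, 30, 55, 0, 1], [0, 62, 109, 0, 1], [0, 62, 109, 0, 1], [0, 62, 109, 0, 1], [35, 62, 109, 0, 1], [68, 62, 109, 0, 1], [68, 62, 109, 0, 1], [68, 62, 109, 0, 1]])

```text
time: 14.9
tool_pos: [0.4039, -0.0536, 0.1912]
tool_rot: [0.01, 0.707, 0.01, -0.707]
contact_force: [-0.2, -0.1, 0.6]
gripper_width: -0.0
```

```bash
python3 -c "
from h import *
st()"
```

```text
t 14.9 tray xy -108.8 0.4 z 191.2 w -0.0 F [-0.2 -0.1  0.6] j [-0.32 -0.49  2.14  0.    1.49  1.23]
```

Request:
play_rows(plan=[[0, 0, -25, 0, 1], [0, 0, -38, 0, 1], [0, 0, -50, 0, 1], [0, 0, -62, 0, 1], [0, 0, -74, 0, 1], [0, 0, -84, 0, 1], [0, 0, -84, 0, 1], [0, 0, -84, 0, 1]])

```text
time: 15.9
tool_pos: [0.4869, -0.0515, 0.1902]
tool_rot: [-0.01, -0.707, -0.01, 0.707]
contact_force: [-0.4, 0.9, 0.2]
gripper_width: 0.002
```

Request:
play_rows(plan=[[-40, 0, 10, 0, 1], [-80, 0, 10, 0, 1], [-80, 0, 10, 0, 1], [-80, 0, 10, 0, 1]])

```text
time: 16.4
tool_pos: [0.4767, -0.0517, 0.2698]
tool_rot: [-0.01, -0.707, -0.01, 0.707]
contact_force: [-0.9, -1.1, 0.2]
gripper_width: -0.003
```

```bash
python3 -c "
from h import *
st()
s=grab('scene'); P=cloud(s).reshape(-1,3); X,Y,Z=P.T
m=(X>.47)&(X<.56)&(Y>-.14)&(Y<.04); print(m.sum(),np.percentile(Z[m],[2,10,50,90,98]).round(4))
m=(Z>.138)&(Z<.15)&(X>.62)&(X<.8)&(Y>-.2)&(Y<.12)
L=np.zeros((400,400),np.uint8); L[((X[m]-.5)*1000).astype(int),((Y[m]+.2)*1000).astype(int)]=255
k,_,st_,ct=cv2.connectedComponentsWithStats(cv2.dilate(L,np.ones((7,7))))
for i in range(1,k): print(ct[i][::-1]+[500,-200],st_[i])
"
```

```text
t 16.4 tray xy -36.0 0.3 z 269.8 w -0.003 F [-0.9 -1.1  0.2] j [-0.26 -0.33  1.89 -0.    1.58  1.28]
6861 [0.1003 0.138  0.4387 0.575  0.5877]
[675.66  -50.084] [135 161  31  31 750]
[679.62657343  28.8993007 ] [215 166  30  29 715]
```

Request:
play_rows(plan=[[0, 2, -50, 0, -1], [0, 2, -110, 0, -1], [20, 2, -165, 0, -1], [80, 2, -199, 0, -1], [110, 2, -199, 0, -1], [130, 2, -199, 0, -1], [145, 2, -199, 0, -1], [145, 2, -199, 0, -1]])

```text
time: 17.45
tool_pos: [0.6754, -0.0482, 0.1248]
tool_rot: [-0.01, -0.707, -0.01, 0.707]
contact_force: [0.0, 0.0, 0.5]
gripper_width: 1.004
```

Request:
play_rows(plan=[[0, 0, 0, 0, 1], [0, 0, 0, 0, 1], [0, 0, 0, 0, 1], [0, 0, 0, 0, 1], [0, 0, 0, 0, 1], [0, 0, 0, 0, 1], [0, 0, 0, 0, 1]])

```text
time: 18.32
tool_pos: [0.6767, -0.0483, 0.1265]
tool_rot: [0.01, 0.708, 0.01, -0.706]
contact_force: [-1.4, 0.6, 5.5]
gripper_width: 0.253
```

```bash
python3 -c "
from h import *
st()"
```

```text
t 18.32 tray xy 164.0 -1.9 z 126.5 w 0.253 F [-1.4  0.6  5.5] j [-0.18  0.25  1.57  0.    1.32  1.36]
```

Request:
play_rows(plan=[[-60, 0, 0, 0, 1], [-60, 40, 10, 0, 1], [-60, 100, 20, 0, 1], [-60, 160, 35, 0, 1], [-60, 220, 50, 0, 1], [-60, 280, 64, 0, 1], [-60, 313, 64, 0, 1], [-60, 313, 64, 0, 1]])

```text
time: 19.32
tool_pos: [0.6195, -0.3652, 0.1836]
tool_rot: [-0.008, -0.706, -0.009, 0.708]
contact_force: [0.4, 0.8, -0.8]
gripper_width: 0.251
```

```bash
python3 -c "
from h import *
st()"
```

```text
t 19.32 tray xy 97.9 -317.1 z 183.6 w 0.251 F [ 0.4  0.8 -0.8] j [-0.64  0.3   1.41 -0.    1.43  0.91]
```

Request:
play_rows(plan=[[50, 0, 0, 0, 1], [100, 0, 0, 0, 1], [140, 0, 0, 0, 1], [150, 0, 0, 0, 1], [158, 0, 0, 0, 1], [160, 0, 0, 0, 1], [160, 0, 0, 0, 1], [160, 0, 0, 0, 0.2]])

```text
time: 20.32
tool_pos: [0.6217, -0.3636, 0.0271]
tool_rot: [0.01, 0.708, 0.009, -0.706]
contact_force: [-0.2, -0.3, 1.0]
gripper_width: 0.401
```

Request:
play_rows(plan=[[0, 0, 0, 0, 0], [0, 0, 0, 0, 0], [0, 0, 0, 0, 0], [-60, 0, 0, 0, 0], [-120, 0, 0, 0, 0], [-160, 0, 0, 0, 0], [-160, -50, -15, 0, 0], [-160, -100, -30, 0, 0]])

```text
time: 21.32
tool_pos: [0.6485, -0.2618, 0.1866]
tool_rot: [0.01, 0.708, 0.009, -0.706]
contact_force: [0.4, 1.2, -0.4]
gripper_width: 0.498
```

Request:
play_rows(plan=[[0, 0, 0, 0, -1], [0, 0, 0, 0, -1], [0, 0, 0, 0, -1]])

```text
time: 21.7
tool_pos: [0.6477, -0.2633, 0.1852]
tool_rot: [-0.009, -0.707, -0.009, 0.707]
contact_force: [0.3, 1.4, 0.1]
gripper_width: 0.999
```

```bash
python3 -c "
from h import *
st()
s=grab('scene','s4.png'); P=cloud(s).reshape(-1,3); X,Y,Z=P.T
m=(X>.47)&(X<.56)&(Y>-.14)&(Y<.04)&(Z<.3); print(m.sum(),np.percentile(Z[m],[2,10,50,90,98]).round(4))
m=(X>.51)&(X<.67)&(Y<-.28)&(Y>-.45)&(Z>.035)&(Z<.05)&(s['img'].reshape(-1,3)[:,2]<150); print(m.sum(),np.median(P[m],0).round(4),Z[m].max() if m.any() else 0)
"
```

```text
t 21.7 tray xy 129.0 -216.0 z 185.2 w 0.999 F [0.3 1.4 0.1] j [-0.49  0.25  1.47 -0.    1.42  1.05]
1727 [0.0903 0.1009 0.1388 0.1412 0.1435]
6 [ 0.6232 -0.3527  0.036 ] 0.04173123908043663
```

View pics/s4.png

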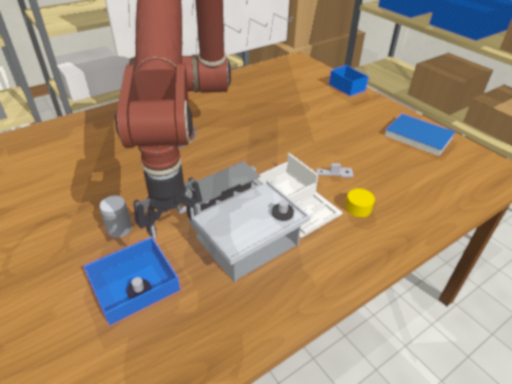

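Request:
play_rows(plan=[[0, -60, -10, 0, -1], [0, -120, -20, 0, -1], [0, -180, -30, 0, -1], [0, -240, -40, 0, -1], [0, -293, -40, 0, -1], [20, -293, -40, 0, -1], [50, -293, -40, 0, -1], [60, -293, -40, 0, -1]])

```text
time: 22.75
tool_pos: [0.6782, 0.0304, 0.1218]
tool_rot: [-0.009, -0.705, -0.009, 0.709]
contact_force: [-0.6, -0.8, -0.4]
gripper_width: 0.996
```

Request:
play_rows(plan=[[0, 0, 0, 0, -1], [0, 0, 0, 0, 1], [0, 0, 0, 0, 1], [0, 0, 0, 0, 1], [0, 0, 0, 0, 1], [0, 0, 0, 0, 1], [0, 0, 0, 0, 1], [0, 0, 0, 0, 1]])

```text
time: 23.75
tool_pos: [0.6804, 0.0318, 0.1264]
tool_rot: [0.01, 0.708, 0.01, -0.706]
contact_force: [-1.0, -1.2, 5.2]
gripper_width: 0.255
```

```bash
python3 -c "
from h import *
st()"
```

```text
t 23.75 tray xy 170.0 78.1 z 126.4 w 0.255 F [-1.  -1.2  5.2] j [-0.06  0.26  1.56 -0.    1.32  1.48]
```

Request:
play_rows(plan=[[-60, 0, 0, 0, 1], [-60, 58, 15, 0, 1], [-60, 116, 30, 0, 1], [-60, 174, 50, 0, 1], [-60, 232, 70, 0, 1], [-60, 290, 90, 0, 1], [-60, 345, 115, 0, 1], [-60, 393, 137, 0, 1]])

```text
time: 24.75
tool_pos: [0.5522, -0.3662, 0.1838]
tool_rot: [-0.009, -0.706, -0.01, 0.708]
contact_force: [0.6, -0.2, -0.4]
gripper_width: 0.252
```

Request:
play_rows(plan=[[0, 0, 0, 0, 1], [0, 0, 0, 0, 1]])

```text
time: 25.0
tool_pos: [0.5535, -0.3641, 0.1841]
tool_rot: [-0.009, -0.707, -0.01, 0.707]
contact_force: [0.1, -0.2, -0.5]
gripper_width: 0.255
```

```bash
python3 -c "
from h import *
st()"
```

```text
t 25.0 tray xy 32.0 -314.1 z 184.1 w 0.255 F [ 0.1 -0.2 -0.5] j [-0.69  0.17  1.56  0.    1.41  0.85]
```

Request:
play_rows(plan=[[50, 0, 0, 0, 1], [100, 0, 0, 0, 1], [140, 0, 0, 0, 1], [150, 0, 0, 0, 1], [156, 0, 0, 0, 1], [158, 0, 0, 0, 1], [158, 0, 0, 0, 1], [158, 0, 0, 0, 0.2]])

```text
time: 26.0
tool_pos: [0.5546, -0.3655, 0.0289]
tool_rot: [0.01, 0.708, 0.009, -0.706]
contact_force: [0.4, -0.7, -0.9]
gripper_width: 0.4
```

Request:
play_rows(plan=[[0, 0, 0, 0, 0], [0, 0, 0, 0, 0], [0, 0, 0, 0, 0], [-60, 0, 0, 0, 0], [-120, 0, 0, 0, 0], [-180, 0, 0, 0, 0], [-200, 0, 0, 0, 0], [-200, 0, 0, 0, 0]])

```text
time: 27.0
tool_pos: [0.5545, -0.3653, 0.2291]
tool_rot: [0.011, 0.708, 0.009, -0.706]
contact_force: [-0.8, 0.8, -1.0]
gripper_width: 0.499
```

```bash
python3 -c "
from h import *
st()
def rect(P): 
    (c,s,a)=cv2.minAreaRect((P[:,:2]*1000).astype(np.float32)); return np.round(c,1),np.round(s,1),round(a,2)
for n in('scene','side'):
    f=grab(n,n+'5.png'); np.savez('pics/'+n+'5.npz',**f)
    P=cloud(f).reshape(-1,3); C=cv2.cvtColor(f['img'],cv2.COLOR_RGB2HSV).reshape(-1,3).astype(int); X,Y,Z=P.T
    m=(Z>.003)&(Z<.012)&(C[:,1]<50)&(Y>.27)&(Y<.46)&(X>.48)&(X<.66); print(n,' brplate',m.sum(),rect(P[m]))
    m=(Z>.02)&(Z<.045)&(C[:,1]<70)&(Y>.27)&(Y<.46)&(X>.48)&(X<.66); print(' lug',m.sum(),rect(P[m]))
    m=(X>.51)&(X<.67)&(Y<-.28)&(Y>-.45)&(Z>.034)&(Z<.05)&(C[:,1]<90); print(' bin bosses',m.sum(),P[m].round(3)[::4].tolist())
"
```

```text
t 27.0 tray xy 33.0 -315.3 z 229.1 w 0.499 F [-0.8  0.8 -1. ] j [-0.69  0.14  1.52  0.    1.48  0.85]
scene  brplate 193 (array([536.3, 371.1]), array([119.3,  46.2]), 52.62)
 lug 53 (array([538.1, 369.4]), array([29.5, 15.1]), 49.5)
 bin bosses 173 [[0.512, -0.283, 0.049], [0.547, -0.356, 0.043], [0.548, -0.361, 0.044], [0.544, -0.37, 0.043], [0.551, -0.362, 0.044], [0.555, -0.354, 0.042], [0.551, -0.368, 0.044], [0.557, -0.359, 0.044], [0.549, -0.372, 0.041], [0.557, -0.365, 0.043], [0.562, -0.356, 0.043], [0.556, -0.37, 0.043], [0.564, -0.362, 0.045], [0.556, -0.375, 0.042], [0.563, -0.367, 0.044], [0.56, -0.357, 0.034], [0.563, -0.37, 0.042], [0.564, -0.361, 0.036], [0.565, -0.373, 0.042], [0.564, -0.364, 0.035], [0.565, -0.372, 0.037], [0.612, -0.363, 0.046], [0.614, -0.354, 0.042], [0.615, -0.36, 0.043], [0.613, -0.369, 0.044], [0.618, -0.361, 0.043], [0.624, -0.353, 0.044], [0.618, -0.366, 0.043], [0.622, -0.358, 0.042], [0.618, -0.371, 0.043], [0.622, -0.363, 0.042], [0.629, -0.355, 0.043], [0.624, -0.37, 0.045], [0.629, -0.363, 0.046], [0.628, -0.353, 0.037], [0.627, -0.369, 0.044], [0.631, -0.361, 0.043], [0.627, -0.372, 0.042], [0.632, -0.364, 0.042], [0.631, -0.355, 0.034], [0.631, -0.369, 0.041], [0.634, -0.361, 0.038], [0.633, -0.368, 0.038], [0.631, -0.371, 0.034]]
side  brplate 451 (array([538.2, 372. ]), array([120.8,  44.5]), 54.83)
 lug 106 (array([537.8, 372. ]), array([31.2, 11.4]), 53.49)
 bin bosses 33 [[0.633, -0.363, 0.044], [0.618, -0.369, 0.044], [0.619, -0.36, 0.043], [0.561, -0.369, 0.045], [0.669, -0.338, 0.036], [0.555, -0.361, 0.045], [0.561, -0.356, 0.042], [0.547, -0.359, 0.043], [0.512, -0.305, 0.04]]
```

Request:
play_rows(plan=[[0, -55, 12, 0, 0.3], [0, -110, 24, 0, 0.3], [0, -166, 33, 0, 0.3], [0, -166, 33, 0, 0.3], [40, -166, 33, 0, 0.3], [80, -166, 33, 0, 0.3], [105, -166, 33, 0, 0.3], [105, -166, 33, 0, 0.3]])

```text
time: 28.1
tool_pos: [0.5133, -0.1988, 0.1172]
tool_rot: [-0.008, -0.704, -0.011, 0.71]
contact_force: [0.9, 0.7, 0.5]
gripper_width: 0.352
```

Request:
play_rows(plan=[[0, 0, 0, 0, 0.3], [0, 0, 0, 0, 0.3]])

```text
time: 28.35
tool_pos: [0.5171, -0.2004, 0.1238]
tool_rot: [0.01, 0.708, 0.009, -0.706]
contact_force: [0.9, 0.2, -0.1]
gripper_width: 0.35
```

```bash
python3 -c "
from h import *
st()
f=grab('side'); P=cloud(f); a=f['img'][120:240,180:330]
w=grab('wrist')['img']
cv2.imwrite('pics/c6.png',np.hstack([cv2.resize(w,(400,300)),cv2.resize(a,(380,300))])[:,:,::-1])"
```

```text
t 28.35 tray xy 0.2 -149.5 z 123.8 w 0.35 F [ 0.9  0.2 -0.1] j [-0.5  -0.02  1.88 -0.    1.29  1.04]
```

View pics/c6.png

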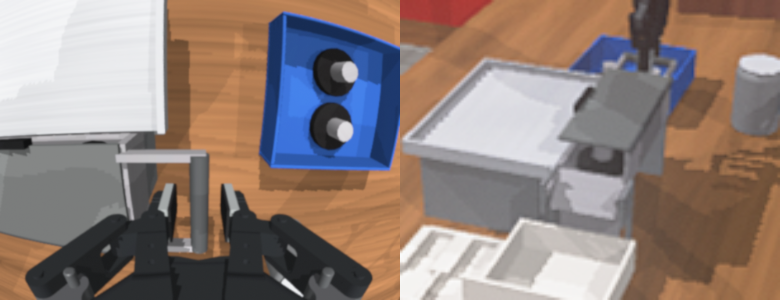

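Request:
play_rows(plan=[[0, 0, 0, 0, 1], [0, 0, 0, 0, 1], [0, 0, 0, 0, 1], [0, 0, 0, 0, 1], [0, 0, 0, 0, 1]])

```text
time: 29.08
tool_pos: [0.5167, -0.2007, 0.1233]
tool_rot: [0.011, 0.707, 0.009, -0.707]
contact_force: [-1.5, -5.7, 5.4]
gripper_width: 0.113
```

Request:
play_rows(plan=[[-14, -3, 0, 0, 1], [-28, -6, 0, 0, 1], [-42, -10, 0, 0, 1], [-55, -15, 0, 0, 1], [-68, -21, 0, 0, 1], [-81, -27, 0, 0, 1], [-94, -34, 0, 0, 1], [-106, -41, 0, 0, 1]])

```text
time: 30.08
tool_pos: [0.5155, -0.1614, 0.2289]
tool_rot: [0.012, 0.708, 0.007, -0.706]
contact_force: [1.9, -11.3, 0.1]
gripper_width: 0.115
```

```bash
python3 -c "
from h import *
st()"
```

```text
t 30.07 tray xy -0.3 -110.4 z 228.9 w 0.115 F [  1.9 -11.3   0.1] j [-0.44 -0.15  1.81 -0.01  1.47  1.11]
```

Request:
play_rows(plan=[[-12, -7, 0, 0, 1], [-23, -15, 0, 0, 1], [-34, -24, 0, 0, 1], [-45, -33, 0, 0, 1], [-55, -43, 0, 0, 1], [-65, -54, 0, 0, 1], [-74, -65, 0, 0, 1], [-82, -77, 0, 0, 1]])

```text
time: 31.08
tool_pos: [0.5133, -0.0845, 0.313]
tool_rot: [0.012, 0.708, 0.006, -0.706]
contact_force: [-2.8, -11.5, 9.0]
gripper_width: 0.113
```

Request:
play_rows(plan=[[-6, -9, 0, 0, 1], [-12, -19, 0, 0, 1], [-12, -19, 0, 0, 1], [-12, -19, 0, 0, 1], [-12, -19, 0, 0, 1], [-12, -19, 0, 0, 1], [-12, -19, 0, 0, 1], [-12, -19, 0, 0, 1]])

```text
time: 32.08
tool_pos: [0.5128, -0.0656, 0.3258]
tool_rot: [0.012, 0.708, 0.006, -0.706]
contact_force: [-3.1, -10.2, 11.0]
gripper_width: 0.109
```

```bash
python3 -c "
from h import *
st()
f=grab('side','x.png'); a=f['img'][60:280,160:330]; s=grab('scene')
cv2.imwrite('pics/c7.png',np.hstack([cv2.resize(s['img'][100:260,130:350],(440,360)),cv2.resize(a,(340,360))])[:,:,::-1])"
```

```text
t 32.08 tray xy -0.3 -14.6 z 325.8 w 0.109 F [ -3.1 -10.2  11. ] j [-0.27 -0.25  1.74 -0.01  1.65  1.28]
```

View pics/c7.png

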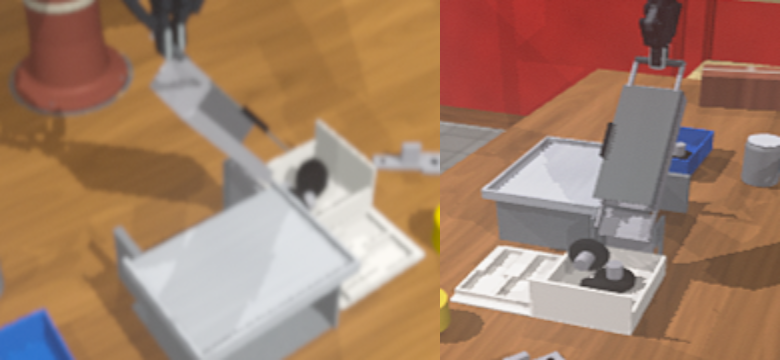

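Request:
play_rows(plan=[[0, 0, 0, 0, 1], [0, 0, 0, 0, 1], [0, 0, 0, 0, 1], [0, 0, 0, 0, 1], [0, 0, 0, 0, 1], [0, 0, 0, 0, 1]])

```text
time: 32.92
tool_pos: [0.5128, -0.0656, 0.3259]
tool_rot: [0.012, 0.708, 0.006, -0.706]
contact_force: [-3.9, -10.6, 12.3]
gripper_width: 0.109
```

```bash
python3 -c "
from h import *
st()
f=grab('side','x.png'); a=f['img'][190:270,195:285]; s=grab('scene')['img'][145:225,235:325]
cv2.imwrite('pics/c8.png',np.hstack([cv2.resize(s,(400,360),interpolation=2),cv2.resize(a,(400,360),interpolation=2)])[:,:,::-1])"
```

```text
t 32.92 tray xy -0.3 -14.6 z 325.9 w 0.109 F [ -3.9 -10.6  12.3] j [-0.27 -0.25  1.74 -0.01  1.65  1.28]
```

View pics/c8.png

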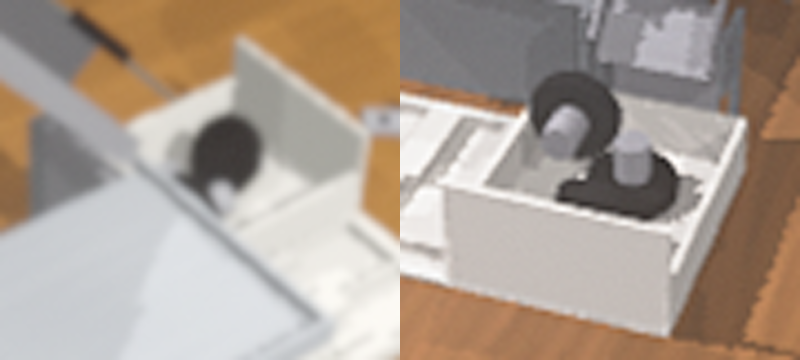

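Request:
play_rows(plan=[[6, 10, 0, 0, 1], [12, 19, 0, 0, 1], [20, 31, 0, 0, 1], [29, 42, 0, 0, 1], [39, 53, 0, 0, 1], [49, 63, 0, 0, 1], [60, 72, 0, 0, 1], [71, 81, 0, 0, 1]])

```text
time: 34.02
tool_pos: [0.5151, -0.1457, 0.2525]
tool_rot: [0.011, 0.708, 0.008, -0.706]
contact_force: [-0.4, -6.7, 5.4]
gripper_width: 0.11
```

Request:
play_rows(plan=[[11, 8, 0, 0, 1], [23, 15, 0, 0, 1], [35, 22, 0, 0, 1], [48, 29, 0, 0, 1], [61, 35, 0, 0, 1], [74, 41, 0, 0, 1], [87, 46, 0, 0, 1], [101, 50, 0, 0, 1]])

```text
time: 35.02
tool_pos: [0.5165, -0.1949, 0.15]
tool_rot: [0.01, 0.708, 0.009, -0.707]
contact_force: [0.5, -7.0, 0.8]
gripper_width: 0.112
```

```bash
python3 -c "
from h import *
st()"
```

```text
t 35.02 tray xy -0.3 -144.0 z 150.0 w 0.112 F [ 0.5 -7.   0.8] j [-0.5  -0.06  1.86 -0.    1.34  1.05]
```

Request:
play_rows(plan=[[10, 2, 0, 0, 1], [20, 4, 0, 0, 1], [27, 6, 0, 0, 1], [27, 6, 0, 0, 1], [27, 6, 0, 0, 0.3], [27, 6, 0, 0, 0.3], [27, 6, 0, 0, 0.3], [27, 6, 0, 0, 0.3]])

```text
time: 36.02
tool_pos: [0.5161, -0.1994, 0.123]
tool_rot: [-0.01, -0.707, -0.01, 0.707]
contact_force: [-0.8, 0.9, -0.1]
gripper_width: 0.349
```

Request:
play_rows(plan=[[-40, 0, 0, 0, 0.3], [-100, 0, 0, 0, 0.3], [-150, 0, 0, 0, 0.3], [-150, 0, 0, 0, 0.3], [-150, 0, 0, 0, 0.3], [-150, 0, 0, 0, 0.3]])

```text
time: 36.78
tool_pos: [0.5153, -0.1992, 0.2709]
tool_rot: [-0.009, -0.706, -0.011, 0.708]
contact_force: [-0.3, 0.3, -0.5]
gripper_width: 0.351
```

```bash
python3 -c "
from h import *
st()
f=grab('side','x.png'); a=f['img'][130:270,170:310]; np.savez('pics/side9.npz',**f)
s=grab('scene');  np.savez('pics/scene9.npz',**s); b=s['img'][130:260,160:350]
P=cloud(s).reshape(-1,3); X,Y,Z=P.T
m=(X>.48)&(X<.55)&(Y>-.13)&(Y<.04)&(Z<.2);print('lid',np.percentile(Z[m],[10,50,90]).round(4))
cv2.imwrite('pics/c9.png',np.hstack([cv2.resize(b,(400,360),interpolation=2),cv2.resize(a,(400,360),interpolation=2)])[:,:,::-1])"
```

```text
t 36.77 tray xy -1.5 -148.3 z 270.9 w 0.351 F [-0.3  0.3 -0.5] j [-0.5  -0.14  1.73  0.    1.55  1.04]
lid [0.0882 0.1391 0.1411]
```

View pics/c9.png

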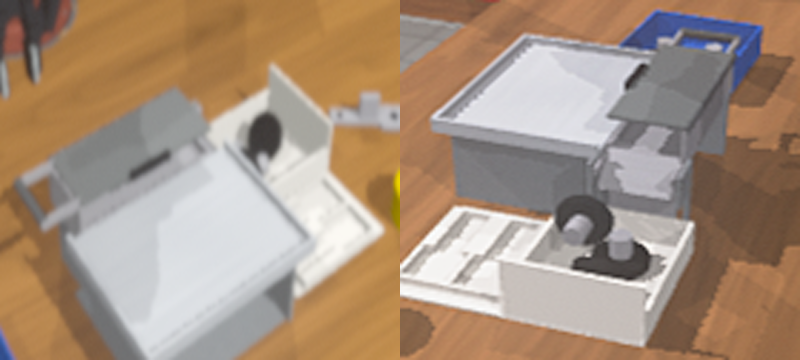

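Request:
play_rows(plan=[[0, -60, 0, 0, 0.3], [0, -120, 0, 0, 0.3], [0, -180, 0, 0, 0.3], [0, -240, 0, 0, 0.3], [0, -300, 0, 0, 0.3], [0, -340, 0, 0, 0.3], [0, -340, 0, 0, 0.3], [0, -340, 0, 0, 0.3]])

```text
time: 37.88
tool_pos: [0.5065, 0.1397, 0.2725]
tool_rot: [-0.01, -0.707, -0.01, 0.708]
contact_force: [-0.1, -0.6, 0.4]
gripper_width: 0.351
```

```bash
cat >> h.py <<'E'
def wcloud(f):
    h,w=f['range_z'].shape; u,v=np.meshgrid(np.arange(w),np.arange(h)); z=f['range_z'].astype(float)
    a=(u-f['cx'])/f['fx'];b=(v-f['cy'])/f['fy'];th=np.hypot(a,b)+1e-9;k=np.tan(np.minimum(th,1.4))/th
    p=np.stack([a*k*z,-b*k*z,-z],-1); P=p@Q(f['rotation']).T+np.array(f['origin']); P[(z<=0)|(th>1.3)]=np.nan
    return P
E
python3 -c "
from h import *
import h
st()
f=grab('wrist','w10.png'); np.savez('pics/wrist10.npz',**f)
h.cloud=wcloud
im,zm=ortho([f],.42,.74,.03,.42,.0014)
cv2.imwrite('pics/c10.png',np.vstack([cv2.resize(im[:,:,::-1],None,fx=1.6,fy=1.3)]))
print(im.shape)
P=wcloud(f).reshape(-1,3); X,Y,Z=P.T; C=cv2.cvtColor(f['img'],cv2.COLOR_RGB2HSV).reshape(-1,3).astype(int)
m=(X>.64)&(X<.66)&(Y>-.1)&(Y<.0); print('deck z',np.nanmedian(Z[m]))
m=(abs(Z)<.02)&(Y>.28)&(Y<.32); print('table',np.nanmedian(Z[m]))
a=f['img']; o=cv2.resize(im,(400,330)); 
cv2.imwrite('pics/c10.png',np.hstack([cv2.resize(a,(440,330)),cv2.resize(im,(360,330))])[:,:,::-1])
"
```

```text
t 37.88 tray xy -0.8 190.8 z 272.5 w 0.351 F [-0.1 -0.6  0.4] j [ 0.13 -0.21  1.79 -0.    1.56  1.67]
(228, 278, 3)
deck z 0.10498822632472621
table -0.00023411443734749904
```

View pics/c10.png

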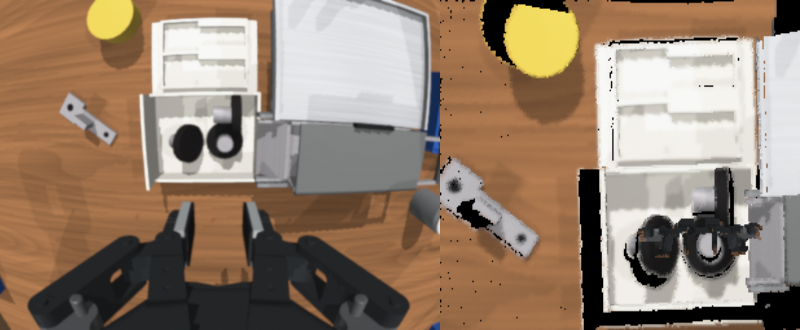

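```bash
python3 -c "
from h import *
f=dict(np.load('pics/wrist10.npz')); P=wcloud(f).reshape(-1,3)
C=cv2.cvtColor(f['img'],cv2.COLOR_RGB2HSV).reshape(-1,3)
# pan walls for yaw check
X,Y,Z=P.T
for ya in(.031,):
  c,s=np.cos(ya),np.sin(ya); U=X*c+Y*s; V=-X*s+Y*c
  ok=(C[:,1]<60)&(U>.57)&(U<.73)&(V>.06)&(V<.26)
  for v in np.arange(.075,.235,.01):
    m=ok&(abs(V-v)<.005); u=U[m];z=Z[m]; o=np.argsort(u);u=u[o];z=z[o]
    b=[np.median(z[abs(u-t)<.0012]) if (abs(u-t)<.0012).any() else np.nan for t in np.arange(.584,.712,.003)]
    print('%.3f'%v,' '.join('%2.0f'%(1e3*t) for t in b))
# bracket
m=(Z>.002)&(Z<.012)&(C[:,1]<60)&(Y>.3)&(X<.66)&(X>.45); print(cv2.minAreaRect((P[m,:2]*1000).astype(np.float32)),m.sum())
m=(Z>.028)&(Z<.045)&(C[:,1]<60)&(Y>.3)&(X<.66)&(X>.45); print(cv2.minAreaRect((P[m,:2]*1000).astype(np.float32)),m.sum())
"
```

```text
0.075 40  4  4  4  3  5  4  4  4  5  9  6  4  4  4  4  4  4  4  4  5  4  4  5  4  4  3  5  4  4  4  4  4  4  4  4  4  4  4  4  4 -0 -1
0.085 40  4  4 14 13 14 14 14  4  4  4  4  4  4  4  4  5  5 13 13 14 14 14 14 14 14  4  5  4  5  4  4  4  4  4  4 12 14 14 14 13  0 -2
0.095 39  4  4 14 14 14 13 14  4  4  4  4  4  4  4  4  4  4 14 14 14 14 14 14 14 13  4  4  4  4  3  4  4  4  3  4 13 14 14 13 13  0 nan
0.105 40  4  3 15 14 14 14 14  4  4  4  4  4  4  4  3  4  4 14 13 14 14 14 14 14 14  4  4  4  4  4  3  4  3  4  4 13 14 14 14 13 nan nan
0.115 40  4  4 14 14 14 14 14  4  4  4  4  4  4  4  4  4  4 14 14 14 14 14 13 14 14  4  5  4  4  4  4  3  4  4  4 12 15 14 14 14 nan -1
0.125 40  4  3 14 14 14 13 14  4  4  4  4  4  4  4  4  5  4 14 14 13 14 14 14 14 14  4  3  4  3  3  3  4  4  4  4 13 14 14 14 13 nan  0
0.135 40  4  4 14 14 14 14 14  4  4  4  3  4  4  3  3  4  4 13 14 14 13 14 14 14 14  4  3  4  3  4  3  3  3  4  3 13 13 14 14 14 nan -0
0.145 40  4  4 14 14 14 14  4  3  4  5  4  4  4  4  3  4  4 14 14 14 14 15 13 14 13  4  4  4  4  4  4  4  4  4  4 12 13 14 13 13  0 -0
0.155 40  4  4
[... 583 characters left out ...]
 4  4  4  4  4 12 14  3  4  4  4  3  3  4  4  4  4  4  4  4  4  4  4 11 14 nan -0
0.205 40  3  4 14 14  4  3  4  3  4  4  3  4  4  4  5  4  4  4  3  4 14 13  4  4  4  4  4  3  4  4  4  4  4  4  4  3  3  3 12 12  1 nan
0.215 39  4  4  8  8  4  9 12 13  8  4  4  8 13 10  8  5  5 13 13 12  8  5  5  8 13 12  7  5 12 14 13  9  5 10 13 13  6 13 13 13  1 -1
0.225 56  4  4  4  4  4  3  4  4  3  4  3  4  4  4  4  4  4  3  4  4  4  4  4  4  4  4  4  4  4  4  4  4  4  4  4  3  4  4  3  3 nan nan
((536.1656494140625, 370.1228942871094), (121.1429672241211, 42.91961669921875), 54.40657043457031) 1147
((536.3040771484375, 369.7949523925781), (31.079790115356445, 11.548576354980469), 57.39336013793945) 169
```

```bash
python3 -c "
from h import *
f=dict(np.load('pics/wrist10.npz')); P=wcloud(f).reshape(-1,3)
X,Y,Z=P.T; ya=.031
c,s=np.cos(ya),np.sin(ya); U=X*c+Y*s; V=-X*s+Y*c
def tr(W,O,lo,hi,w0,w1,st=.0015):
  t=np.arange(w0,w1,st); m=(O>lo)&(O<hi)
  z=np.array([np.nanmedian(Z[m&(abs(W-a)<st*.8)]) for a in t]); h=z>.009
  return [round((t[i]+t[i+1])*500,1) for i in range(len(t)-1) if h[i]!=h[i+1]]
for a,b in((.61,.62),(.622,.634),(.664,.674),(.676,.687)): print('v ends',a,tr(V,U,a,b,.07,.225))
for a,b in((.599,.604),(.639,.644),(.653,.659),(.692,.698)): print('v step',a,tr(V,U,a,b,.07,.225))
for v in(.09,.105,.12,.135,.16,.175,.19,.205): print('u',v,tr(U,V,v-.007,v+.007,.588,.71))
"
```

```text
v ends 0.61 [np.float64(76.8), np.float64(81.3), np.float64(210.3), np.float64(214.8)]
v ends 0.622 [np.float64(78.3), np.float64(81.3), np.float64(210.3), np.float64(214.8)]
v ends 0.664 [np.float64(78.3), np.float64(82.8), np.float64(210.3), np.float64(214.8)]
v ends 0.676 [np.float64(78.3), np.float64(82.8), np.float64(210.3), np.float64(214.8)]
v step 0.599 [np.float64(76.8), np.float64(154.8), np.float64(210.3), np.float64(214.8)]
v step 0.639 [np.float64(78.3), np.float64(154.8), np.float64(208.8), np.float64(214.8)]
v step 0.653 [np.float64(76.8), np.float64(154.8), np.float64(210.3), np.float64(214.8)]
v step 0.692 [np.float64(78.3), np.float64(154.8), np.float64(210.3), np.float64(214.8)]
u 0.09 [np.float64(591.7), np.float64(605.2), np.float64(636.7), np.float64(659.2), np.float64(690.7), np.float64(704.2)]
u 0.105 [np.float64(593.2), np.float64(605.2), np.float64(636.7), np.float64(660.7), np.float64(690.7), np.float64(705.7)]
u 0.12 [np.float64(591.7), np.float64(605.2), np.float64(636.7), np.float64(660.7), np.float64(690.7), np.float64(705.7)]
u 0.135 [np.float64(591.7), np.float64(605.2), np.float64(636.7), np.float64(660.7), np.float64(690.7), np.float64(705.7)]
u 0.16 [np.float64(591.7), np.float64(596.2), np.float64(645.7), np.float64(650.2), np.float64(699.7), np.float64(704.2)]
u 0.175 [np.float64(591.7), np.float64(596.2), np.float64(645.7), np.float64(651.7), np.float64(699.7), np.float64(705.7)]
u 0.19 [np.float64(591.7), np.float64(596.2), np.float64(645.7), np.float64(650.2), np.float64(699.7), np.float64(704.2)]
u 0.205 [np.float64(591.7), np.float64(597.7), np.float64(645.7), np.float64(651.7), np.float64(699.7), np.float64(705.7)]
  return np.nanmean(a, axis, out=out, keepdims=keepdims)
```

```bash
python3 -c "
from h import *
go(.5365,.3703,.15,.951)"
```

```text
d [ 122.5 -230.2  -36.1] rot [-0.924  0.001  0.   ] t 37.92 pos [0.5067 0.1393 0.2727] F [ 0.3  0.2 -0.3] w 0.349
```

Request:
play_rows(plan=[[0, -60, -10, -0.18, 0], [0, -115, -20, -0.36, 0], [30, -170, -30, -0.54, 0], [70, -230, -36, -0.72, 0], [122, -230, -36, -0.9, 0], [122, -230, -36, -0.924, 0], [122, -230, -36, -0.924, 0], [122, -230, -36, -0.924, 0]])

```text
time: 38.92
tool_pos: [0.5385, 0.3708, 0.1553]
tool_rot: [0.323, 0.631, 0.323, -0.627]
contact_force: [0.8, -0.3, -1.1]
gripper_width: 0.502
```

```bash
python3 -c "
from h import *
f=grab('wrist','w11.png'); P=wcloud(f).reshape(-1,3); X,Y,Z=P.T
C=cv2.cvtColor(f['img'],cv2.COLOR_RGB2HSV).reshape(-1,3)
m=(Z>.002)&(Z<.012)&(C[:,1]<60)&(Y>.28)&(X<.66)&(X>.45); print(cv2.minAreaRect((P[m,:2]*1000).astype(np.float32)),m.sum())
m=(Z>.028)&(Z<.045)&(C[:,1]<60)&(Y>.3)&(X<.66)&(X>.45); print(cv2.minAreaRect((P[m,:2]*1000).astype(np.float32)),m.sum())
go(.5365,.3703,.014,.951)"
```

```text
((536.0839233398438, 370.1491394042969), (120.35775756835938, 41.24333572387695), 54.94874572753906) 2992
((536.1177978515625, 371.0611267089844), (30.229738235473633, 9.318507194519043), 54.34921646118164) 362
d [141.1  -1.5   2.3] rot [-0.002 -0.005 -0.003] t 38.98 pos [0.5383 0.3709 0.1551] F [ 0.3 -0.4 -0.8] w 0.499
```

View pics/w11.png

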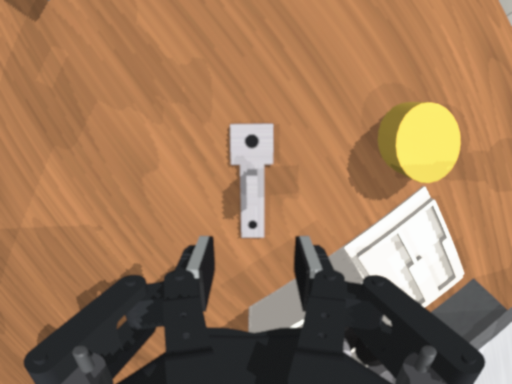

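Request:
play_rows(plan=[[40, 0, 0, 0, 0], [80, 0, 0, 0, 0], [115, 0, 0, 0, 0], [130, 0, 0, 0, 0], [136, 0, 0, 0, 0], [136, 0, 0, 0, 0], [136, 0, 0, 0, 0]])

```text
time: 39.85
tool_pos: [0.5376, 0.3717, 0.0172]
tool_rot: [0.324, 0.63, 0.324, -0.627]
contact_force: [-0.3, 0.3, -0.1]
gripper_width: 0.5
```

Request:
play_rows(plan=[[0, 0, 0, 0, 1], [0, 0, 0, 0, 1], [0, 0, 0, 0, 1], [0, 0, 0, 0, 1], [0, 0, 0, 0, 1], [0, 0, 0, 0, 1], [0, 0, 0, 0, 1]])

```text
time: 40.72
tool_pos: [0.5369, 0.3714, 0.0162]
tool_rot: [0.324, 0.629, 0.324, -0.628]
contact_force: [-1.0, -0.2, 6.6]
gripper_width: 0.104
```

```bash
python3 -c "
from h import *
go(.6705,.1674,.12,1.602)"
```

```text
d [-103.8  227.2   88.5] rot [-0.65  -0.001 -0.001] t 40.73 pos [0.5369 0.3714 0.0162] F [-1.  -0.2  6.6] w 0.104
```

Request:
play_rows(plan=[[-55, 0, 0, 0, 1], [-115, 0, 0, 0, 1], [-115, 50, 20, -0.15, 1], [-115, 100, 40, -0.3, 1], [-110, 150, 60, -0.45, 1], [-104, 200, 80, -0.6, 1], [-104, 227, 88, -0.65, 1], [-104, 227, 88, -0.65, 1]])

```text
time: 41.72
tool_pos: [0.6702, 0.1654, 0.1174]
tool_rot: [0.506, 0.492, 0.507, -0.494]
contact_force: [0.2, 0.7, -2.8]
gripper_width: 0.1
```

Request:
play_rows(plan=[[0, 0, 0, 0, 1], [0, 0, 0, 0, 1], [0, 0, 0, 0, 1]])

```text
time: 42.1
tool_pos: [0.6696, 0.1686, 0.1193]
tool_rot: [0.508, 0.492, 0.508, -0.492]
contact_force: [-0.2, 1.3, -2.5]
gripper_width: 0.101
```

```bash
python3 -c "
from h import *
go(.6705,.168,.03,1.602)
f=grab('wrist','w12.png'); P=wcloud(f).reshape(-1,3); X,Y,Z=P.T
C=cv2.cvtColor(f['img'],cv2.COLOR_RGB2HSV).reshape(-1,3)
m=(Z>.085)&(Z<.125)&(C[:,1]<60)&(Y>.1)&(Y<.26)&(abs(X-.67)<.035); print(cv2.minAreaRect((P[m,:2]*1000).astype(np.float32)),m.sum(),np.median(Z[m]))
"
```

```text
d [89.3  0.9  0.7] rot [ 0.001 -0.     0.   ] t 42.1 pos [0.6696 0.1686 0.1193] F [-0.2  1.3 -2.5] w 0.101
((669.6151733398438, 167.41477966308594), (42.15087890625, 121.26290130615234), 1.6105319261550903) 7566 0.10896158051541377
```

View pics/w12.png

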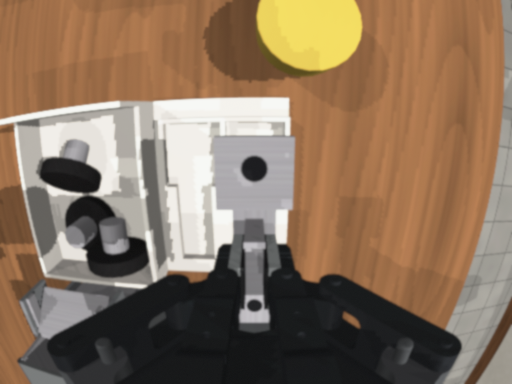

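Request:
play_rows(plan=[[30, 1, 0, 0, 1], [60, 1, 0, 0, 1], [75, 1, 0, 0, 1], [82, 1, 0, 0, 1], [88, 1, 0, 0, 1], [93, 1, 0, 0, 1], [97, 1, 0, 0, 1], [97, 1, 0, 0, 1]])

```text
time: 43.15
tool_pos: [0.6711, 0.1676, 0.0222]
tool_rot: [0.508, 0.492, 0.508, -0.492]
contact_force: [-0.1, 0.4, -2.3]
gripper_width: 0.103
```

```bash
python3 -c "
from h import *
go(.6705,.168,.0205,1.602)"
```

```text
d [ 1.7 -0.6 -0.4] rot [-0.  0.  0.] t 43.15 pos [0.6711 0.1676 0.0222] F [-0.1  0.4 -2.3] w 0.103
```

No contact so far, so it is inside the compartment; lower the last 2 mm and release.

Request:
play_rows(plan=[[1, 0, 0, 0, 1], [2, 0, 0, 0, 1], [2, 0, 0, 0, 1], [2, 0, 0, 0, 0.5], [2, 0, 0, 0, 0.5], [2, 0, 0, 0, 0.5], [2, 0, 0, 0, 0.5]])

```text
time: 44.02
tool_pos: [0.6713, 0.1677, 0.0205]
tool_rot: [0.508, 0.492, 0.508, -0.492]
contact_force: [1.0, -0.0, 0.4]
gripper_width: 0.252
```

Request:
play_rows(plan=[[-30, 0, 0, 0, 0.5], [-80, 0, 0, 0, 0.5], [-140, 0, 0, 0, 0.5], [-200, 0, 0, 0, 0.5], [-230, 0, 0, 0, 0.5], [-230, 0, 60, 0, 0.5], [-230, 0, 120, 0, 0.5], [-230, 0, 120, 0, 0.5]])

```text
time: 45.02
tool_pos: [0.675, 0.044, 0.2504]
tool_rot: [0.507, 0.493, 0.506, -0.494]
contact_force: [0.3, -0.0, -0.5]
gripper_width: 0.252
```

```bash
python3 -c "
from h import *
go(.6705,.168,.25,1.602)
f=grab('wrist','w13.png'); P=wcloud(f).reshape(-1,3); X,Y,Z=P.T
ya=.031;c,s=np.cos(ya),np.sin(ya); U=X*c+Y*s; V=-X*s+Y*c
for v in np.arange(.085,.215,.015):
  print('%.3f'%v,' '.join('%3.0f'%(1e3*np.nanmedian(Z[(abs(V-v)<.003)&(abs(U-u)<.002)])) for u in np.arange(.652,.702,.003)))
for n in('scene','side'):
  g=grab(n,n+'13.png');P=cloud(g).reshape(-1,3);m=(P[:,0]>.48)&(P[:,0]<.55)&(P[:,1]>-.13)&(P[:,1]<.04)&(P[:,2]<.2);print('lid',n,np.percentile(P[m,2],[10,50,90]).round(4))
d=(X>.57)&(X<.72)&(Y>-.15)&(Y<.06); print('deck',np.nanpercentile(Z[d],[1,50,99]).round(3))
cv2.imwrite('pics/c13.png',np.hstack([cv2.resize(f['img'],(440,330)),cv2.resize(cv2.cvtColor(cv2.imread('pics/scene13.png'),4)[120:330,70:350],(360,330))])[:,:,::-1])
" 2>/dev/null
```

```text
d [   0.3   -1.3 -124.1] rot [-0.005  0.001 -0.   ] t 45.02 pos [0.675  0.044  0.2504] F [ 0.3 -0.  -0.5] w 0.252
0.085  14  14  13   4   4   5   5   4   5   4   5   4   4   9  14  14  14
0.100  14  14  13   4   5  10  10  10  10  10  10  10   5  13  14  14  14
0.115  14  14  14   5   4  10   9  10  10  10   9  10   5   6  14  14  14
0.130  14  14  13   4   5  10  10  15  14  14  10  10   9  13  13  14  14
0.145  14  14  14   3   9   9  10  39  40  40  11  10   9   4  14  14  14
0.160   4   4   4   4   9  10  10  40  40  40  10  10   9   4   3   4   9
0.175   4  10  10  10  10  10  10  10  10  10  10   9  10  10  10   4   5
0.190   4   9  10  10  10  10  10  11  10  10  10  10  10  10  10   9  12
0.205   3   7  10  10  10  10   9   9   9   9   9   9   9  10   9   5  10
lid scene [0.0883 0.1389 0.141 ]
lid side [0.0714 0.1389 0.1408]
deck [0.104 0.303 0.348]
```

View pics/c13.png

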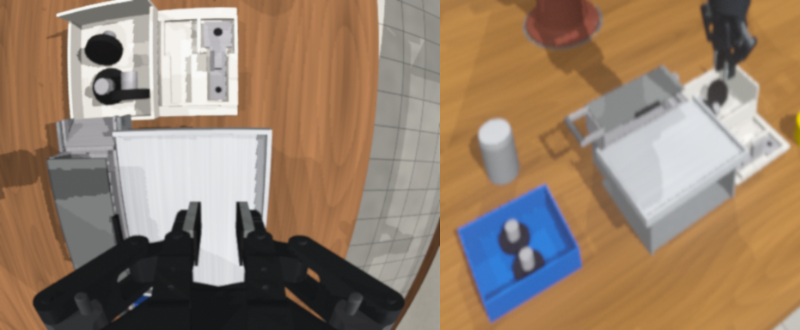

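```bash
python3 -c "
from h import *
print(manip.job_done()); st()"
```

```text
the job is handed in; nothing more can be done
None
the job is handed in; nothing more can be done
```

The order is made up and I have handed the job in. It took about 45 s of the 208 s allowed.

- **Start:** there were five feet and one bracket; I saw no second bracket anywhere.
- **Counted feet:** three feet went into the trough, flat in one row. I gripped each by its boss and lifted it across the deck, rather than pushing it. The lid was then shut, and the other two feet were set upright in the blue bin.
- **Pour:** I lifted the trough by its handle to about 0.87 rad with the lid shut, held it, then lowered it level and let go.
- **Bracket:** it was knocked a few centimetres aside during the run. I measured it again and laid it in the compartment farther from the pan, with its head in the wide end.

Last checks:
- **Lid and trough:** both cameras put the lid's top at 139 mm, so it is shut and the trough is level.
- **Pan:** all three feet are in it. One lies flat, one leans and one stands on its edge; the task did not ask for them to be flat there.
- **Bin and deck:** both feet are in the bin, and the deck shows empty in the last pictures. The deck height check was spoiled by the gripper being in view.
- **Bracket:** its plate reads about 10 mm above the counter along its whole length, so it is flat on the compartment floor.
- **Can and roll:** I did not touch the can or the roll.

The two fixed cameras disagreed by about 4 mm in y. I used their average, and the wrist camera for the bracket and the compartment.

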